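# Set out the blood-smear tray

## Robot

A 7-joint arm with a two-finger parallel gripper is mounted at the origin on a cart in front of the work surface, level with it; the furniture and walls round the work are solid. World frame = base frame: x ahead of the robot, y to its left, z up, the work surface at z = 0. Lengths are in m, angles in rad, forces in N, time in s.
With the tool pointing down it reaches from about 0.4 to 0.85 m from the base axis. Payload 10.4 kg.
Tool frame: the origin (TCP) lies at the very end of the fingers, on their centre line; the grasp point (between the pads) lies manip.grasp_offset behind it (manip.grasp_offset is the distance from the TCP to the grasp point, in m); z points along the fingers, x is the direction in which the jaws open and shut, and the axes are right-handed (so a half turn about z gives the same grasp; the last joint's range is limited). The gripper opens to 85 mm and grips with 20 to 120 N. Pads are 22 mm wide; open, the fingers measure 114 mm over their backs; the gripper's body (76 mm by 85 mm) begins 54 mm behind the grasp point. The pads swing forward as they close: fully open they stand 13 mm farther back than shut.
Start: joints at [-1.273, 0.332, -0.065, 1.46, 0.022, 1.35, -0.088], TCP at [0.197, 0.593, 0.231] pointing down, gripper open.
Joint ranges: [-2.6, 2.6], [-0.5, 2.12], [-1.47, 1.34], [0.16, 2.42], [-1.27, 4.41], [0.06, 2.06], [-2.6, 2.6]. Speed limits (rad/s): [2.22, 2.22, 2.79, 2.79, 3.14, 3.14, 3.14].

## Interface

Orientations are given as a unit quaternion [x, y, z, w].
In Python, from workcell import manip gives the robot as it stands.
- The arm moves only by the shell command python3 -m crank 'ROWS' [FORCE]. ROWS is JSON, a list that holds one entry, the list of rows, each a list of 7 numbers: the shift along the world's x, y, z in units of 60 mm (1.0 is 60 mm), then the turn, a rotation vector about the world's x, y, z in units of 5 degrees (1.0 is 5 degrees), then the finger opening in mm, from 0 to 85.4. A call has 1 to 8 rows; each row shifts and turns the commanded pose from where the row before left it; what a row does not reach is not made up. A row lasts 1/8 s, in which the tool goes at most 62.5 mm and 10.7 degrees, less where a joint would pass 70% of its speed; a pose out of reach is approached as far as the arm can. A call is refused whole if a number of a shift passes 1 or a number of a turn 1, either way. A call with a gripper value outside its range is refused whole. The fingers move at their own pace and stop on an object; FORCE is the grip in N (left out, the last holds). Time passes only in rows, so rows that do not move let the fingers close. It gives the time, the measured TCP pose, the force and the opening at its end, in the units of the state.
- manip.get_obs(): the state, without advancing time (a new reading comes with each control period).
- manip.camera(name): name is "scene" or "top"; returns (picture, depth): 384x512x3 uint8, blue, green, red; 384x512 float32, m along the optical axis (not along the pixel's ray), 0 where there is no reading.
- manip.get_calibration(name): a dict with "fx", "fy", "cx", "cy" (pixels), "k1" (the pictures are not rectified: a ray, as slopes to the right and down, at radius r is drawn at 1 + k1 r^2 times it, then the intrinsics apply), "rvec" (rotation vector, rad) and "tvec" (3), from world to camera coordinates, as OpenCV has them. Camera axes: x right, y down, z forward; pixel columns grow to the right and rows downward; lengths in m; the calibration is good to about 2 mm. A picture is of the moment at which its call begins. get_calibration takes no time and is no camera call.
- manip.hand_in(): hands the job in, once; it reports no verdict.
The state is a dict: "clock": time; "joint_pos": joint angles; "joint_velocities": joint speeds; "tau": joint torques, N m; "position": TCP position; "ee_rot": TCP orientation; "ft_force": force on the tool from outside, world axes, zero at the start; "torque": the same for the moment, N m; "grip_width": opening from 0.0 (shut) to 1.0 (fully open).
Only numpy, scipy, OpenCV 4.12 (cv2) and the standard library are available. Lean on these libraries where they do the work, as an engineer would, in place of code of your own. Each camera call takes 0.05 s, during which the arm holds its last target.

## Task

Set out the smear station in the shallow five-bay tray, whose two end bays already hold the timer and the rubber bulb. Put the larger carton in the bay next to the timer, lengthwise front to back, the roll of tape lying flat in the bay next to the bulb, and the beaker upright in the bay between those two, each down on the floor in the middle of its bay; then lay the smaller carton squarely on top of the larger one, centred and pointing the same way. Leave the little glass vial where it stands.

Things in the scene. Friction and masses are not known exactly. Their poses are not given: they have to be found in the camera images.
- tray: Fixed tray, grey floor, white ribs, five bays in a row; 134 mm front to back (x) by 529 mm along the row (y). Origin on the table under the middle bay's centre; x points away from the robot, y to its left. Bay centres at x = 0, y = -0.21, -0.105, 0, 0.105, 0.21 m; each 126 (x) by 101 mm inside. Floor 4 mm, rims and ribs 9 mm above the table. Timer and bulb are in the end bays, either way round.
- timer: White upright lab timer with a display, 46 x 66 x 63 mm high, fixed in one of the two end bays of the tray, facing the robot. Origin at the centre of its underside.
- bulb: Round red rubber pipette bulb, 50 x 59 x 47 mm high, fixed in the other end bay of the tray. Origin at the centre of its underside.
- large_carton: The larger cardboard carton, 62 (its x) x 105 (its y, the long way) x 48 mm high, rigid and closed, about 0.09 kg. Grasp across its 62 mm width. Origin at the centre of its underside, z up.
- small_carton: The smaller cardboard carton, 55 (its x) x 82 (its y, the long way) x 32 mm high, rigid and closed, about 0.2 kg. Grasp across its 55 mm width. Origin at the centre of its underside, z up.
- tape: Roll of cream tape lying flat, a ring of 62 mm outer diameter, 25 mm high, about 0.06 kg. Origin at the centre of its underside, z along the ring's axis, up.
- beaker: Small open clear glass beaker, 45 mm in diameter, 57 mm high, about 0.06 kg. Grasp round the wall from outside. Origin at the centre of its underside, z up.
- vial: Small necked glass vial, 31 mm in diameter, 42 mm high, standing loose among the other things; to be left alone. Origin at the centre of its underside.
Things that resemble listed ones, but are neither listed nor needed, are in the scene too. Leave any blue or turquoise look-alike of the tape alone.

How it is judged:
By the outcome, as a careful person would: the job done as asked, in the order asked, and still so for the second after the job is handed in, with the robot touching nothing.
It also fails if it takes over 102 s, if anything falls off the work surface, if the arm or the gripper's body presses on something with over 40 N, if the wrist force passes 120 N, or if a joint passes its speed limit or range.

## Working session

There is one attempt and no reset: what is moved stays moved. The work goes in short steps, Python scripts to look and compute and a shell command to move; the robot and the scene stay as the last step left them, time stands still between calls to the robot, and variables do not carry over. Pictures are saved under pics/ and viewed, and the job is handed in when it is done.

```bash
ls; mkdir -p pics; python3 - <<'E'
from workcell import manip
import cv2
print(manip.get_obs()); print(manip.grasp_offset)
for n in ("scene","top"):
    p,d=manip.camera(n); cv2.imwrite(f"pics/{n}0.png",p); 
    import numpy as np; np.savez(f"{n}0.npz",p=p,d=d); print(n,manip.get_calibration(n),d.min(),d.max())
E
```

```text
pics
{'clock': 0.0, 'joint_pos': array([-1.27258338,  0.33285494, -0.06471625,  1.46094436,  0.02158326,
        1.34987636, -0.08850892]), 'joint_velocities': array([-0.00074501,  0.00181654,  0.00052584, -0.0014346 , -0.00063684,
       -0.00108866, -0.00106556]), 'tau': array([-8.23384113e-06, -6.25442576e+01,  4.92777850e-02, -3.91605377e+01,
        1.62252586e-02,  9.99654498e-03,  4.15585816e-05]), 'position': array([0.19695984, 0.59276463, 0.23052508]), 'ee_rot': array([ 8.10960822e-01,  5.85100046e-01, -5.50214654e-04,  4.23177086e-04]), 'ft_force': array([ 0.24885249, -0.18823708, -0.97663883]), 'torque': array([-0.01766016,  0.01346273,  0.01459274]), 'grip_width': 0.9993887475950098}
0.0187
scene {'fx': 438.91055145508983, 'fy': 438.91055145508983, 'cx': 260.612869492626, 'cy': 194.14270426137045, 'k1': 0.01969468193179968, 'rvec': array([ 1.91744495, -0.85785316,  0.52748893]), 'tvec': array([-0.42603564,  0.17556298,  1.54317099])} 0.0 3.449415
top {'fx': 359.72955347263036, 'fy': 359.72955347263036, 'cx': 263.1495978896825, 'cy': 190.81011126568023, 'k1': -0.03058035936894069, 'rvec': array([ 2.15143117, -2.14448176,  0.17250777]), 'tvec': array([-0.15320535,  0.47501912,  1.37067736])} 0.0 2.31431
```

View pics/scene0.png

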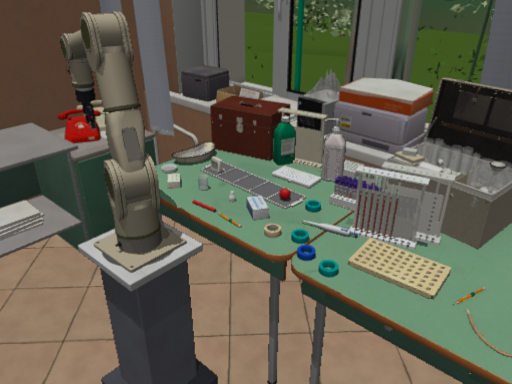

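View pics/top0.png

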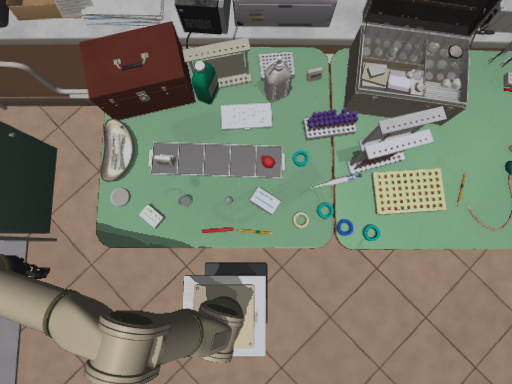

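```bash
cat > h.py <<'E'
import numpy as np, cv2
from workcell import manip
class Cam:
    def __init__(s,n):
        c=manip.get_calibration(n); s.n=n
        s.K=np.array([[c['fx'],0,c['cx']],[0,c['fy'],c['cy']],[0,0,1.]]); s.D=np.array([c['k1'],0,0,0,0.])
        s.rv=c['rvec']; s.tv=c['tvec']; s.R=cv2.Rodrigues(s.rv)[0]; s.C=-s.R.T@s.tv
    def rays(s,uv):
        q=cv2.undistortPoints(np.asarray(uv,float).reshape(-1,1,2),s.K,s.D).reshape(-1,2)
        return np.c_[q,np.ones(len(q))]
    def plane(s,uv,z):
        r=s.rays(uv)@s.R
        return s.C+r*((z-s.C[2])/r[:,2])[:,None]
    def deproj(s,uv,d):
        return (s.rays(uv)*np.asarray(d).reshape(-1,1)-s.tv)@s.R
    def proj(s,P):
        return cv2.projectPoints(np.asarray(P,float).reshape(-1,3),s.rv,s.tv,s.K,s.D)[0].reshape(-1,2)
    def cloud(s,d):
        h,w=d.shape; v,u=np.mgrid[:h,:w]
        return s.deproj(np.c_[u.ravel(),v.ravel()],d.ravel()).reshape(h,w,3)
def shot(n,tag):
    p,d=manip.camera(n); np.savez(f"{n}{tag}.npz",p=p,d=d); cv2.imwrite(f"pics/{n}{tag}.png",p); return p,d
def load(n,tag):
    z=np.load(f"{n}{tag}.npz"); return z['p'],z['d']
def zoom(p,x0,y0,x1,y1,f,name):
    cv2.imwrite(name,cv2.resize(p[y0:y1,x0:x1],None,fx=f,fy=f,interpolation=cv2.INTER_CUBIC))
E
python3 - <<'E'
from h import *
p,d=load('top','0'); zoom(p,95,130,345,250,3.2,'pics/topz.png')
C=Cam('top'); print(C.C); X=C.cloud(d)
for n,u,v in [('tableL',135,185),('table',300,230),('timer',163,160),('bulb',268,161),('dish',120,197),('beaker',185,200),('sm',151,216),('vial',228,200),('lg',265,200),('tape',301,213),('trayc',217,161)]:
    print(n,d[v,u],X[v,u].round(3))
p,d=load('scene','0'); zoom(p,150,130,350,270,4,'pics/scenez.png')
E
```

```text
[ 0.26489644 -0.13784673  1.42783039]
tableL 1.4427994 [ 0.503  0.364 -0.   ]
table 1.4321092 [ 0.325 -0.299 -0.01 ]
timer 1.3994621 [0.592 0.239 0.058]
bulb 1.4110546 [ 0.592 -0.17   0.05 ]
dish 1.4147906 [0.451 0.414 0.02 ]
beaker 1.4303595 [0.442 0.159 0.005]
sm 1.38876 [0.375 0.282 0.036]
vial 1.3955243 [ 0.438 -0.015  0.041]
lg 1.3907057 [ 0.438 -0.159  0.048]
tape 1.4114496 [ 0.39  -0.301  0.021]
trayc 1.4642863 [ 0.604  0.036 -0.004]
```

View pics/topz.png

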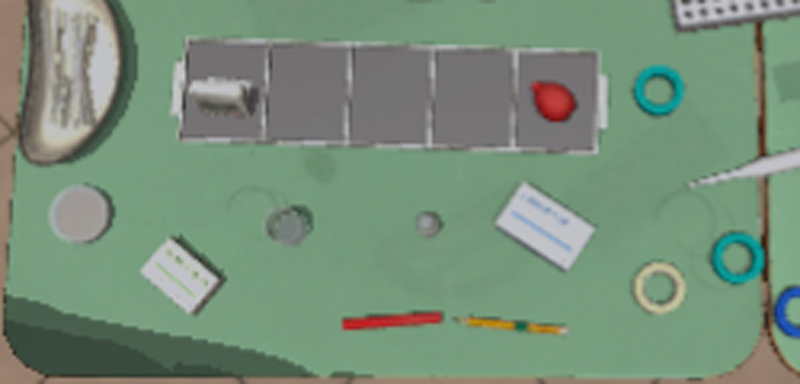

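View pics/scenez.png

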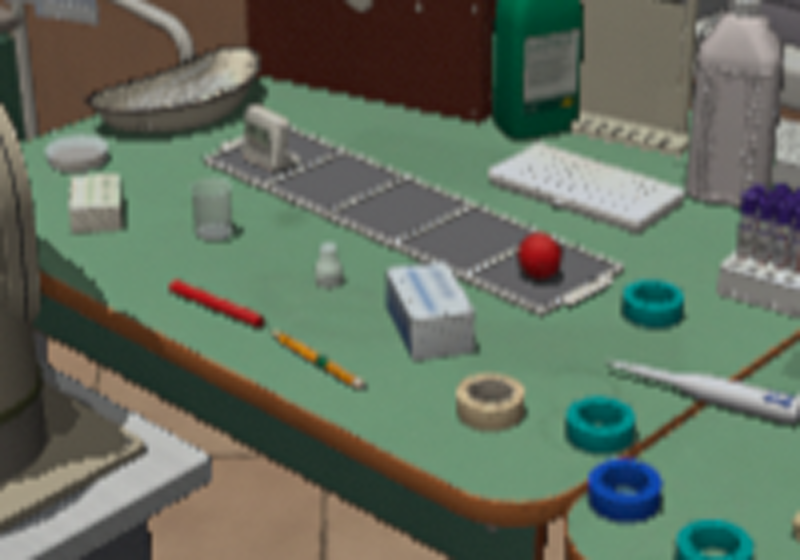

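```bash
cat > seg.py <<'E'
from h import *
def up(p,x0,y0,x1,y1,f=8):
    # upsampled crop and map to pixel coords
    c=cv2.resize(p[y0:y1,x0:x1],None,fx=f,fy=f,interpolation=cv2.INTER_CUBIC)
    return c,lambda q:(np.asarray(q,float).reshape(-1,2)+.5)/f-.5+np.array([x0,y0])
def nongreen(c):
    c=c.astype(float); g=c[...,1]-np.maximum(c[...,2],0)  # green minus red
    return g
E
python3 - <<'E'
from seg import *
p,d=load('top','0')
# sample colours
for n,u,v in [('table',200,215),('table2',135,185),('bay',217,161),('rib',230,160),('rimfront',217,177),('lg',260,195),('lg2',270,205),('sm',150,213),('tape',294,213),('tapein',301,219),('beaker',185,200)]:
    print(n,p[v,u], cv2.cvtColor(p[v:v+1,u:u+1],cv2.COLOR_BGR2HSV)[0,0])
print(p[150:185,220]. tolist())
E
```

```text
table [125 155 119] [ 65  59 155]
table2 [126 157 118] [ 66  63 157]
bay [115 114 116] [165   4 116]
rib [119 121 123] [ 15   8 123]
rimfront [123 154 115] [ 66  65 154]
lg [200 194 192] [113  10 200]
lg2 [198 178 162] [107  46 198]
sm [198 195 193] [108   6 198]
tape [114 142 107] [ 66  63 142]
tapein [126 158 118] [ 66  65 158]
beaker [121 126 116] [ 75  20 126]
[[115, 114, 115], [114, 113, 116], [114, 113, 115], [114, 114, 116], [114, 113, 115], [115, 113, 116], [115, 114, 116], [116, 115, 117], [115, 114, 116], [115, 115, 117], [115, 114, 116], [115, 114, 116], [115, 114, 116], [116, 115, 117], [117, 115, 117], [116, 115, 117], [117, 115, 118], [117, 114, 118], [118, 115, 118], [117, 115, 118], [117, 115, 118], [118, 115, 118], [118, 116, 119], [118, 116, 119], [118, 116, 119], [167, 164, 164], [134, 144, 129], [117, 146, 108], [124, 156, 116], [124, 155, 116], [124, 154, 115], [124, 154, 115], [124, 155, 115], [124, 155, 116], [125, 155, 117]]
```

```bash
cat > find.py <<'E'
from seg import *
import sys
F=8
def gr(c):
    c=c.astype(float); return c[...,1]-(c[...,0]+c[...,2])/2
def tray(n,tag,box):
    p,_=load(n,tag); c,m=up(p,*box,f=F); C=Cam(n)
    v=c.astype(float).mean(-1); mask=((gr(c)<12)&(v<138)&(v>85)).astype(np.uint8)
    mask=cv2.morphologyEx(mask,cv2.MORPH_OPEN,np.ones((9,9)))
    cs,_=cv2.findContours(mask,cv2.RETR_EXTERNAL,cv2.CHAIN_APPROX_NONE)
    out=[]
    for k in cs:
        if cv2.contourArea(k)<F*F*120: continue
        P=C.plane(m(k),.005)[:,:2]
        r=cv2.minAreaRect((P*1000).astype(np.float32)); 
        out.append(r); print(n,np.round(r[0],1),np.round(r[1],1),round(r[2],2))
    return out
if __name__=='__main__':
    tray('top','0',(140,135,295,185)); tray('scene','0',(195,155,310,210))
E
python3 find.py
```

```text
top [607.6  38.5] [525.5 133.3] 88.3
scene [612.1  47.4] [551.7 152.3] 88.37
```

```bash
python3 - <<'E'
from seg import *
t=np.deg2rad(-1.7); R=np.array([[np.cos(t),-np.sin(t)],[np.sin(t),np.cos(t)]]); o=np.array([.6076,.0385])
for n,box,f in (('top',(140,135,295,185),5),('scene',(195,150,315,215),6)):
    p,_=load(n,'0'); c,_=up(p,*box,f=f); C=Cam(n)
    def line(a,b,z,col):
        q=[C.proj([*(o+R@np.array(w)),z])[0] for w in (a,b)]
        q=[tuple(int(round(x)) for x in ((k-np.array(box[:2])+.5)*f)) for k in q]; cv2.line(c,*q,col,1)
    for y in (-.1575,-.0525,.0525,.1575): line((-.065,y),(.065,y),.009,(0,0,255))
    for s in (-1,1):
        line((-.067,s*.2645),(.067,s*.2645),.009,(0,255,255)); line((s*.067,-.2645),(s*.067,.2645),.009,(0,255,255))
    cv2.imwrite(f'pics/tray_{n}.png',c)
E
```

```text
(no output)
```

View pics/tray_top.png

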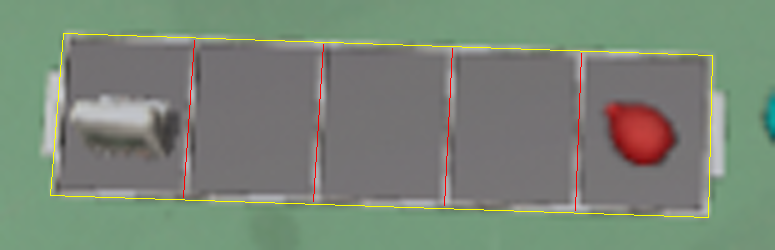

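View pics/tray_scene.png

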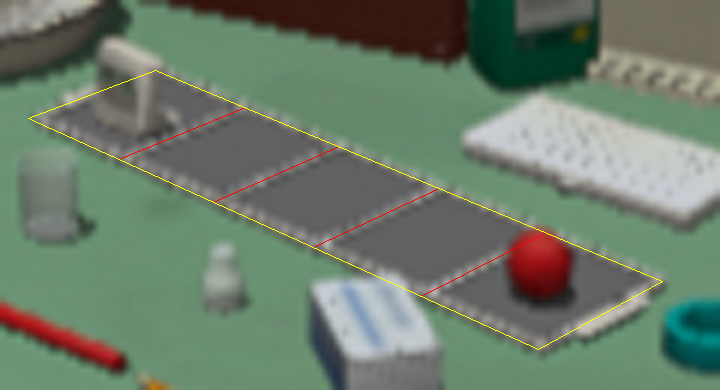

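```bash
cat > objs.py <<'E'
from find import *
def comps(n,tag,box,thr,z,amin,name,f=8,hull=True):
    p,_=load(n,tag); c,m=up(p,*box,f=f); C=Cam(n)
    mask=thr(c).astype(np.uint8)
    mask=cv2.morphologyEx(mask,cv2.MORPH_OPEN,np.ones((7,7)))
    cs,_=cv2.findContours(mask,cv2.RETR_EXTERNAL,cv2.CHAIN_APPROX_NONE)
    for k in cs:
        if cv2.contourArea(k)<f*f*amin: continue
        P=C.plane(m(k),z)[:,:2]; r=cv2.minAreaRect((P*1000).astype(np.float32)); cc,rr=cv2.minEnclosingCircle((P*1000).astype(np.float32))
        print(name,n,'rect',np.round(r[0],1),np.round(r[1],1),round(r[2],1),'circ',np.round(cc,1),round(rr,1))
if __name__=='__main__':
    bright=lambda c:(gr(c)<14)&(c.mean(-1)>150)
    ng=lambda c:(gr(c)<16)
    comps('top','0',(245,180,285,220),bright,.048,40,'LGb'); comps('top','0',(245,180,285,220),ng,.048,40,'LGn')
    comps('top','0',(135,200,170,230),bright,.032,30,'SMb'); comps('top','0',(135,200,170,230),ng,.032,30,'SMn')
    tp=lambda c:(c[...,2].astype(int)-c[...,0]>12)
    comps('top','0',(288,205,314,228),tp,.025,20,'TAPE'); 
    comps('scene','0',(262,221,284,239),tp,.0125,20,'TAPE')
    comps('top','0',(175,190,198,208),ng,.028,10,'BEAK'); comps('top','0',(220,192,238,208),ng,.02,5,'VIAL')
    p,d=load('top','0'); 
    for nm,b in (('lg',(240,180,290,220)),('sm',(130,198,172,232)),('bk',(172,188,202,212)),('tp',(286,203,316,228))):
        c,_=up(p,*b,f=8); cv2.imwrite(f'pics/z_{nm}.png',c)
E
python3 objs.py; python3 - <<'E'
import cv2,numpy as np
a=[cv2.imread(f'pics/z_{n}.png') for n in ('lg','sm','bk','tp')]
a=[cv2.copyMakeBorder(x,0,320-x.shape[0],0,400-x.shape[1],cv2.BORDER_CONSTANT) for x in a]
cv2.imwrite('pics/zall.png',cv2.resize(np.vstack([np.hstack(a[:2]),np.hstack(a[2:])]),(750,600)))
E
```

```text
LGb top rect [ 437.4 -158.8] [105.7  62. ] 56.7 circ [ 437.2 -158.5] 59.3
LGn top rect [ 436.4 -157.9] [107.3  68.3] 56.7 circ [ 435.8 -157.9] 60.3
SMb top rect [376.8 285.9] [81.9 54.4] 50.8 circ [376.4 285.6] 47.0
SMn top rect [377.  281.1] [89.6 61.4] 50.7 circ [377.5 281. ] 51.4
TAPE top rect [ 364.7 -298.6] [62.  64.6] 0.1 circ [ 364.2 -298.4] 32.9
TAPE scene rect [ 370.3 -297. ] [99.6 64.3] 39.2 circ [ 369.4 -295.9] 50.0
BEAK top rect [436.8 155.2] [45.9 43.6] 52.4 circ [436.2 157.8] 25.3
VIAL top rect [441.6 -14.9] [29.6 28.1] 40.3 circ [441.8 -15.3] 15.4
```

View pics/zall.png

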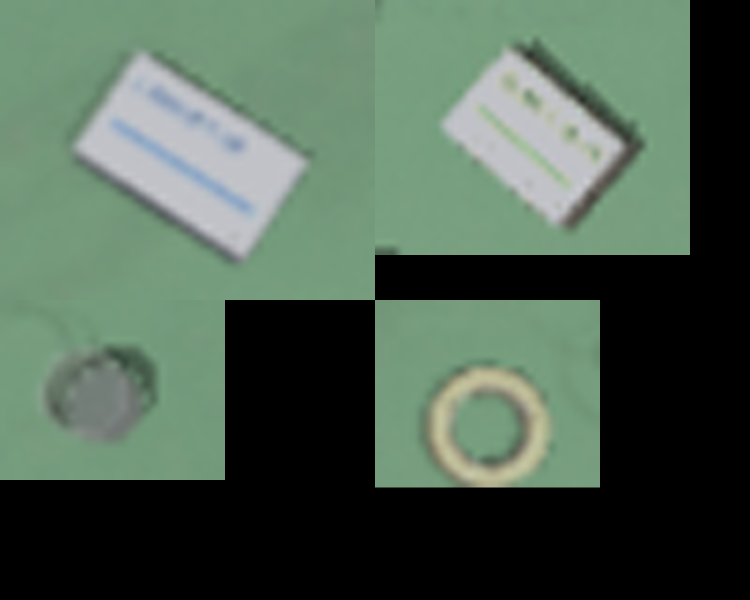

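```bash
python3 - <<'E'
from seg import *
p,_=load('top','0'); b=(174,188,198,212); c,_=up(p,*b,f=16); C=Cam('top')
p2,_=load('scene','0'); b2=(192,168,216,196); c2,_=up(p2,*b2,f=16); C2=Cam('scene')
def ell(c,C,b,o,z,col):
    a=np.linspace(0,2*np.pi,60); P=np.c_[o[0]+.0225*np.cos(a),o[1]+.0225*np.sin(a),0*a+z]
    q=((C.proj(P)-np.array(b[:2])+.5)*16).round().astype(int); cv2.polylines(c,[q],True,col,1)
o=(.437,.156)
k,k2=c.copy(),c2.copy()
for z,col in ((0.0,(0,0,255)),(.057,(0,255,255))): ell(k,C,b,o,z,col); ell(k2,C2,b2,o,z,col)
H=448
f=lambda x:cv2.copyMakeBorder(x,0,H-x.shape[0],0,0,cv2.BORDER_CONSTANT)
cv2.imwrite('pics/beak.png',cv2.resize(np.vstack([np.hstack([f(k),f(k2)]),np.hstack([f(c),f(c2)])]),(514,600)))
from objs import *
comps('top','0',(288,203,320,236),lambda c:(c[...,2].astype(int)-c[...,0]>12),.025,20,'TAPE')
comps('scene','0',(258,217,290,243),lambda c:(c[...,2].astype(int)-c[...,0]>25),.0125,20,'TAPE')
E
```

```text
TAPE top rect [ 364.  -298.6] [63.4 64.6] 0.1 circ [ 364.3 -298.3] 32.8
TAPE scene rect [ 370.9 -297.4] [91.9 62.6] 41.1 circ [ 370. -296.] 46.4
```

View pics/beak.png

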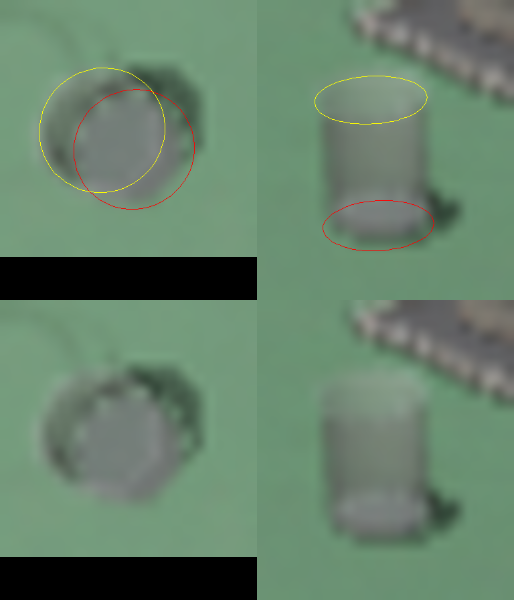

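The top and scene views agree on the layout. The timer is in the +y (left) end bay, about px 163,160, and the bulb is in the right end bay, about px 268,161. The large carton is at px 265,200, the small carton at 151,216, the beaker at 185,200 and the tape at 301,219. The vial is at 228,200. The carton top faces measure 105.7x62 and 81.9x54.4 mm and the tray measures 525x133 mm, all as they should be. I'm moving to the large carton now.

```bash
python3 -m crank '[[[0.5,-0.6,0,0,0,-1,80],[0.5,-0.6,0,0,0,-1,80],[0.5,-0.6,0,0,0,-1,80],[0.5,-0.6,0,0,0,-1,80],[0.5,-0.6,0,0,0,-1,80],[0.5,-0.6,0,0,0,-1,80],[0.5,-0.6,0,0,0,-1,80],[0.5,-0.6,0,0,0,-1,80]]]' 40
```

```text
clock: 1.1
position: [0.4377, 0.3038, 0.2311]
ee_rot: [0.963, 0.271, -0.0, 0.0]
ft_force: [0.1, 0.2, -0.5]
grip_width: 0.936
```

```bash
python3 -m crank '[[[0,-0.6,0,0,0,-1,80],[0,-0.6,0,0,0,-1,80],[0,-0.6,0,0,0,-1,80],[0,-0.6,0,0,0,-1,80],[0,-0.6,0,0,0,-1,80],[0,-0.6,0,0,0,-1,80],[0,-0.6,0,0,0,-1,80],[0,-0.6,0,0,0,-1,80]]]'
```

```text
clock: 2.1
position: [0.4369, 0.0148, 0.2314]
ee_rot: [0.997, -0.076, 0.0, -0.0]
ft_force: [0.9, -0.4, 0.8]
grip_width: 0.934
```

```bash
python3 -m crank '[[[0,-0.58,0,0,0,-0.98,80],[0,-0.58,0,0,0,-0.98,80],[0,-0.58,-0.4,0,0,-0.98,80],[0,-0.58,-0.4,0,0,-0.98,80],[0,-0.58,-0.4,0,0,-0.98,80],[0,0,-0.4,0,0,0,80],[0,0,0,0,0,0,80]]]'; python3 - <<'E'
from h import *
o=manip.get_obs(); q=o['ee_rot']; print(o['clock'],o['position'],np.degrees(2*np.arctan2(q[1],q[0])),o['ft_force'])
p,_=shot('top','1'); zoom(p,225,170,305,230,8,'pics/t1.png')
p,_=shot('scene','1'); zoom(p,210,140,310,220,7,'pics/s1.png')
E
```

```text
clock: 2.98
position: [0.4355, -0.1577, 0.1342]
ee_rot: [0.959, -0.284, -0.001, 0.001]
ft_force: [-0.4, 0.6, 0.4]
grip_width: 0.942
2.975 [ 0.43548353 -0.15772983  0.13421694] -33.0382200546251 [-0.39469624  0.57427063  0.36502674]
```

View pics/s1.png

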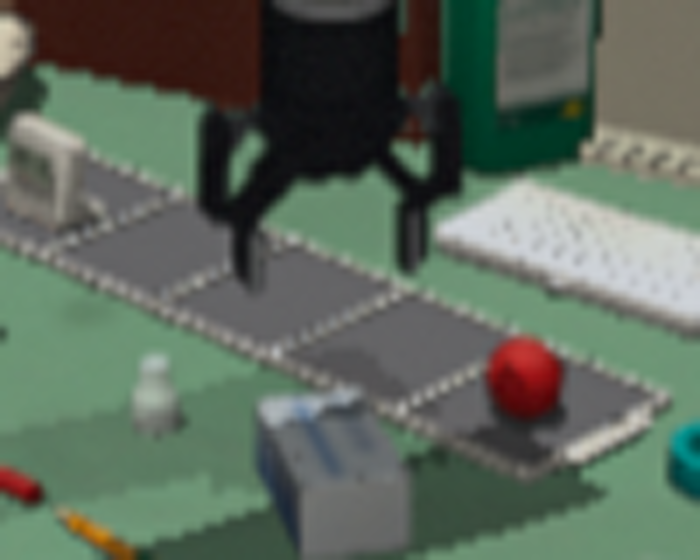

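```bash
python3 -m crank '[[[0.03,-0.02,-0.4,0,0,-0.05,80],[0,0,-0.4,0,0,0,80],[0,0,-0.4,0,0,0,80],[0,0,-0.4,0,0,0,80],[0,0,-0.3,0,0,0,80],[0,0,-0.2,0,0,0,80],[0,0,0,0,0,0,80]]]'
```

```text
clock: 3.95
position: [0.439, -0.1579, 0.0095]
ee_rot: [0.959, -0.285, -0.0, 0.0]
ft_force: [0.2, 0.3, -0.3]
grip_width: 0.934
```

```bash
python3 -m crank '[[[0,0,0,0,0,0,55],[0,0,0,0,0,0,55],[0,0,0,0,0,0,55],[0,0,0,0,0,0,55],[0,0,0,0,0,0,55],[0,0,0,0,0,0,55]]]' 30; python3 -m crank '[[[0,0,0.1,0,0,0,55],[0,0,0.2,0,0,0,55],[0,0,0.4,0,0,0,55],[0,0,0.4,0,0,0,55]]]' ; python3 - <<'E'
from h import *
p,_=shot('scene','2'); zoom(p,210,140,310,220,7,'pics/s2.png')
E
```

```text
clock: 4.7
position: [0.4396, -0.1581, 0.0103]
ee_rot: [0.958, -0.285, 0.001, -0.0]
ft_force: [-1.9, 1.0, 6.5]
grip_width: 0.72
clock: 5.2
position: [0.4388, -0.1582, 0.0767]
ee_rot: [0.958, -0.285, 0.0, 0.0]
ft_force: [-0.4, -0.4, -0.6]
grip_width: 0.722
```

View pics/s2.png

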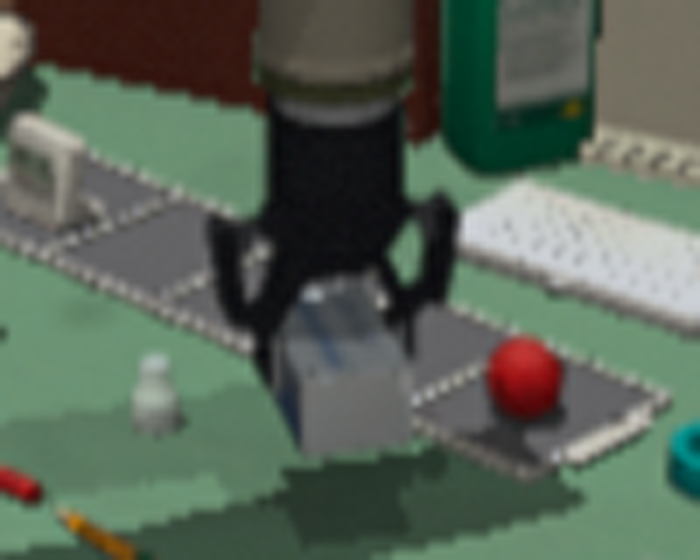

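```bash
python3 -m crank '[[[0,0,0.5,0,0,0,55],[0,0,0.4,0,0,-0.7,55],[0.24,0.42,0,0,0,-1,55],[0.24,0.42,0,0,0,-1,55],[0.24,0.42,0,0,0,-1,55],[0.24,0.42,0,0,0,-1,55],[0.24,0.42,0,0,0,-1,55],[0.24,0.42,0,0,0,-1,55]]]'; python3 -m crank '[[[0.24,0.42,0,0,0,-1,55],[0.24,0.42,0,0,0,-1,55],[0.24,0.42,0,0,0,-1,55],[0.24,0.42,0,0,0,-1,55],[0.24,0.42,-0.2,0,0,-1,55],[0.24,0.40,-0.2,0,0,0,55],[0,0,-0.3,0,0,0,55],[0,0,0,0,0,0,55]]]';python3 - <<'E'
from h import *
o=manip.get_obs(); q=o['ee_rot']; print(o['clock'],o['position'],np.degrees(2*np.arctan2(q[1],q[0])),q,o['grip_width'])
E
```

```text
clock: 6.25
position: [0.5257, -0.0061, 0.1299]
ee_rot: [0.835, -0.551, 0.0, -0.0]
ft_force: [-0.1, -0.3, 0.1]
grip_width: 0.721
clock: 7.25
position: [0.6105, 0.1421, 0.0861]
ee_rot: [-0.697, 0.717, 0.0, -0.002]
ft_force: [-0.0, 0.5, -1.5]
grip_width: 0.724
7.25 [0.61047674 0.14211695 0.08610659] 268.34315407118515 [-6.96808539e-01  7.17255503e-01  2.48431394e-04 -1.53005161e-03] 0.7241976319149942
```

```bash
python3 -m crank '[[[0.02,0.01,-0.4,0,0,0,55],[0,0,-0.35,0,0,0,55],[0,0,-0.25,0,0,0,55],[0,0,0,0,0,0,55]]]'; python3 - <<'E'
from h import *
p,_=shot('scene','3'); zoom(p,190,140,290,210,7.5,'pics/s3.png')
p,_=shot('top','3'); zoom(p,140,130,240,190,7.5,'pics/t3.png')
E
```

```text
clock: 7.75
position: [0.612, 0.1433, 0.0263]
ee_rot: [-0.697, 0.717, 0.0, -0.001]
ft_force: [0.8, -0.7, -1.0]
grip_width: 0.72
```

View pics/s3.png

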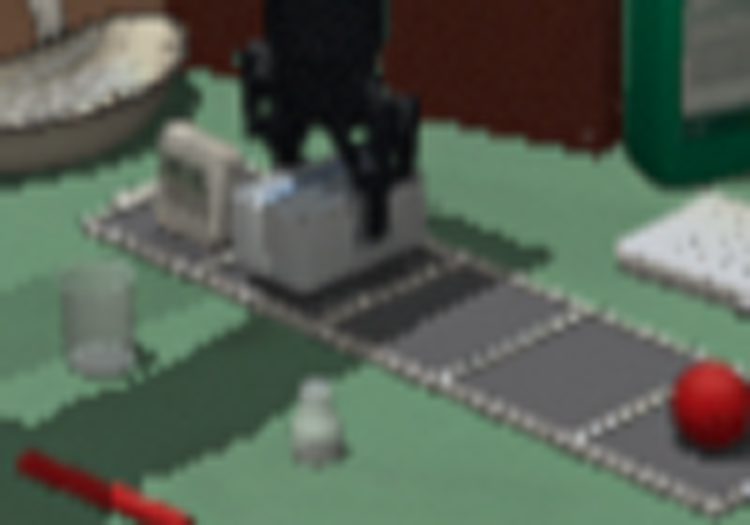

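View pics/t3.png

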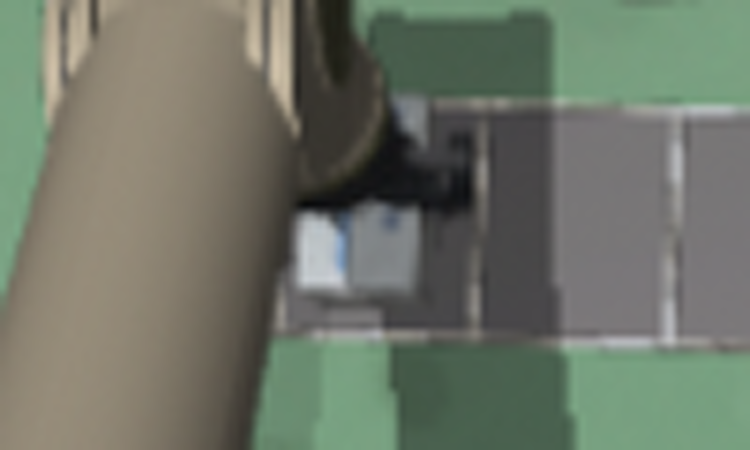

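```bash
python3 -m crank '[[[-0.01,-0.01,-0.1,0,0,0,55],[0,0,-0.08,0,0,0,55],[0,0,0,0,0,0,55]]]'; python3 -m crank '[[[0,0,-0.02,0,0,0,55],[0,0,0,0,0,0,55]]]'
```

```text
clock: 8.22
position: [0.612, 0.1431, 0.0161]
ee_rot: [-0.697, 0.717, 0.0, -0.0]
ft_force: [-0.4, -0.3, -1.7]
grip_width: 0.724
clock: 8.48
position: [0.6123, 0.1432, 0.0153]
ee_rot: [-0.697, 0.717, -0.0, -0.0]
ft_force: [0.7, -0.6, -1.1]
grip_width: 0.722
```

```bash
python3 -m crank '[[[0,0,-0.03,0,0,0,55],[0,0,0,0,0,0,55]]]';  python3 -m crank '[[[0,0,-0.02,0,0,0,55],[0,0,0,0,0,0,55]]]'
```

```text
clock: 8.72
position: [0.6125, 0.1432, 0.0144]
ee_rot: [-0.697, 0.717, 0.0, 0.0]
ft_force: [-4.1, -0.6, 7.4]
grip_width: 0.725
clock: 8.98
position: [0.6125, 0.1432, 0.0143]
ee_rot: [-0.697, 0.717, 0.0, 0.0]
ft_force: [-9.3, -0.7, 20.0]
grip_width: 0.717
```

```bash
python3 -m crank '[[[0,0,0.03,0,0,0,55],[0,0,0,0,0,0,72],[0,0,0,0,0,0,76],[0,0,0,0,0,0,76]]]';  python3 -m crank '[[[0,0,0.2,0,0,0,76],[0,0,0.5,0,0,0,76],[0,0,0.8,0,0,0,76],[0,0,0.8,0,0,0,76]]]'
```

```text
clock: 9.48
position: [0.6122, 0.1431, 0.0139]
ee_rot: [-0.697, 0.717, -0.0, -0.0]
ft_force: [-0.0, 0.8, -0.2]
grip_width: 0.891
clock: 9.98
position: [0.6122, 0.1429, 0.1544]
ee_rot: [-0.697, 0.717, -0.0, 0.0]
ft_force: [0.4, 0.2, 0.8]
grip_width: 0.891
```

```bash
python3 -m crank '[[[-0.23,-0.41,0,0,0,1,80],[-0.23,-0.41,0,0,0,1,80],[-0.23,-0.41,0,0,0,1,80],[-0.23,-0.41,0,0,0,1,80],[-0.23,-0.41,0,0,0,1,80],[-0.23,-0.41,0,0,0,1,80],[-0.23,-0.41,0,0,0,1,80],[-0.23,-0.41,0,0,0,1,80]]]'; python3 -m crank '[[[-0.23,-0.41,0,0,0,1,80],[-0.23,-0.41,0,0,0,1,80],[-0.23,-0.41,0,0,0,1,80],[-0.23,-0.41,0,0,0,1,80],[-0.23,-0.41,0,0,0,1,80],[-0.23,-0.41,0,0,0,1,80],[-0.23,-0.41,0,0,0,1,80],[-0.23,-0.41,0,0,0,1,80]]]';python3 - <<'E'
from h import *
o=manip.get_obs(); q=o['ee_rot']; print(o['clock'],o['position'],np.degrees(2*np.arctan2(q[1],q[0])),q,o['grip_width'])
p,_=shot('top','4'); zoom(p,140,130,240,190,7.5,'pics/t4.png')
import objs
objs.comps('top','4',(170,138,204,182),lambda c:(objs.gr(c)<14)&(c.mean(-1)>150),.052,40,'LGb')
objs.comps('top','4',(288,203,320,236),lambda c:(c[...,2].astype(int)-c[...,0]>12),.025,20,'TAPE')
E
```

```text
clock: 10.98
position: [0.5015, -0.0547, 0.1529]
ee_rot: [0.901, -0.434, 0.0, -0.0]
ft_force: [-0.5, -1.0, 0.3]
grip_width: 0.938
clock: 11.98
position: [0.391, -0.2515, 0.1529]
ee_rot: [0.995, -0.1, 0.001, -0.0]
ft_force: [-0.0, -0.2, -0.3]
grip_width: 0.936
11.975 [ 0.39095338 -0.25148925  0.15285527] -11.50042263785251 [ 9.94967925e-01 -1.00191709e-01  6.17415942e-04 -2.59876358e-04] 0.9361592799115983
LGb top rect [611.9 142.1] [ 62.2 107.7] 88.8 circ [612.2 143.5] 60.5
TAPE top rect [ 367.  -310.1] [125.6 129.6] 89.6 circ [ 367.  -310.1] 90.2
```

View pics/t4.png

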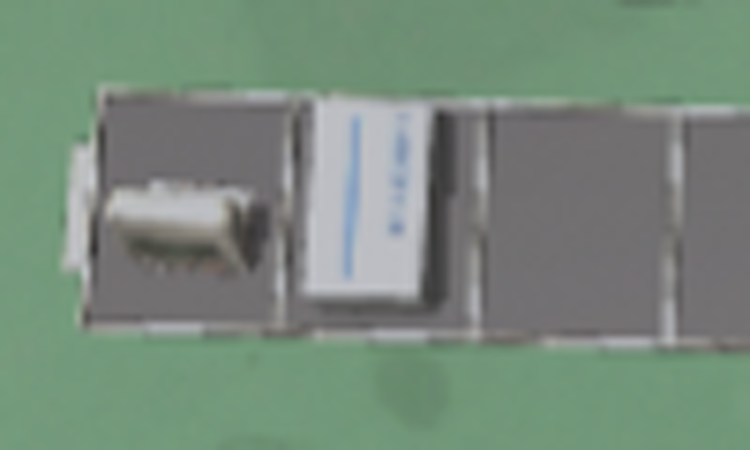

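```bash
python3 -m crank '[[[-0.15,-0.26,0,0,0,0.8,80],[-0.15,-0.26,0,0,0,0.8,80],[-0.15,-0.26,-0.3,0,0,0.7,80],[0,0,-0.5,0,0,0,80],[0,0,-0.4,0,0,0,80],[0,0,0,0,0,0,80]]]';python3 - <<'E'
from h import *
o=manip.get_obs(); q=o['ee_rot']; print(o['clock'],o['position'],np.degrees(2*np.arctan2(q[1],q[0])),q,o['grip_width'])
p,_=shot('top','5'); zoom(p,270,190,350,250,8,'pics/t5.png')
p,_=shot('scene','5'); zoom(p,230,180,330,260,7,'pics/s5.png')
E
```

```text
clock: 12.78
position: [0.3635, -0.297, 0.0795]
ee_rot: [1.0, -0.002, -0.001, -0.0]
ft_force: [-0.0, -0.3, 0.8]
grip_width: 0.937
12.775 [ 0.36348508 -0.29698457  0.07952971] -0.18605570851175376 [ 9.99997912e-01 -1.62364039e-03 -1.20025957e-03 -3.15169641e-04] 0.9373604183987077
```

View pics/s5.png

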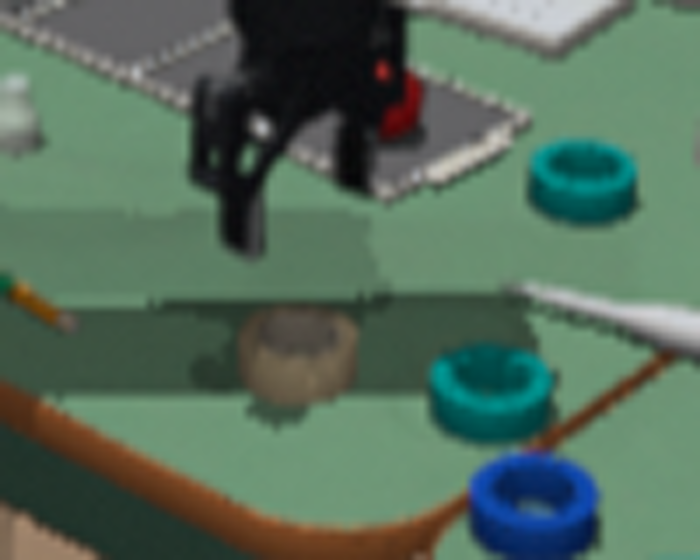

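View pics/t5.png

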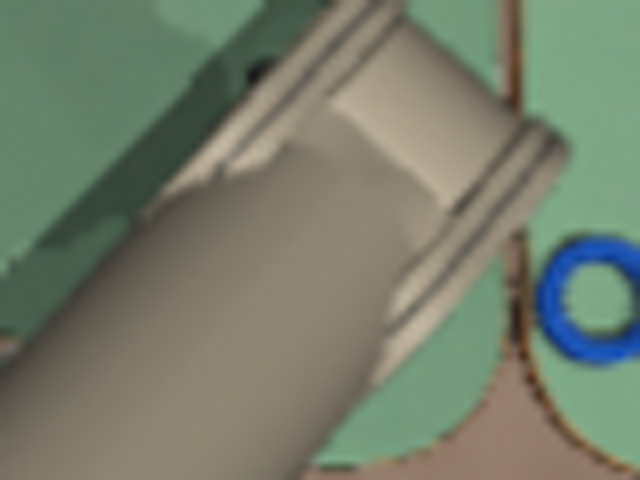

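```bash
python3 -m crank '[[[0.01,-0.025,-0.35,0,0,0,85],[0,0,-0.35,0,0,0,85],[0,0,-0.3,0,0,0,85],[0,0,-0.2,0,0,0,85],[0,0,0,0,0,0,85]]]';python3 -m crank '[[[0,0,-0.06,0,0,0,85],[0,0,0,0,0,0,85]]]'
```

```text
clock: 13.5
position: [0.3652, -0.2988, 0.0084]
ee_rot: [1.0, -0.001, 0.0, -0.0]
ft_force: [0.6, 0.9, 0.2]
grip_width: 0.996
clock: 13.75
position: [0.3654, -0.2988, 0.0049]
ee_rot: [1.0, -0.001, 0.0, 0.0]
ft_force: [-0.7, -0.4, -0.1]
grip_width: 0.994
```

```bash
python3 -m crank '[[[0,0,-0.05,0,0,0,85],[0,0,0,0,0,0,55],[0,0,0,0,0,0,55],[0,0,0,0,0,0,55],[0,0,0,0,0,0,55],[0,0,0,0,0,0,55],[0,0,0,0,0,0,55]]]' 30;  python3 -m crank '[[[0,0,0.1,0,0,0,55],[0,0,0.2,0,0,0,55],[0,0,0.5,0,0,0,55],[0,0,0.7,0,0,0,55],[0,0,0,0,0,0,55]]]'; python3 - <<'E'
from h import *
p,_=shot('scene','6'); zoom(p,230,180,330,260,7,'pics/s6.png')
E
```

```text
clock: 14.62
position: [0.3651, -0.2988, 0.0019]
ee_rot: [1.0, -0.001, 0.0, -0.0]
ft_force: [-1.9, 1.7, 7.0]
grip_width: 0.71
clock: 15.25
position: [0.3667, -0.2998, 0.0945]
ee_rot: [1.0, -0.001, 0.003, 0.001]
ft_force: [-0.3, -0.0, -0.6]
grip_width: 0.705
```

View pics/s6.png

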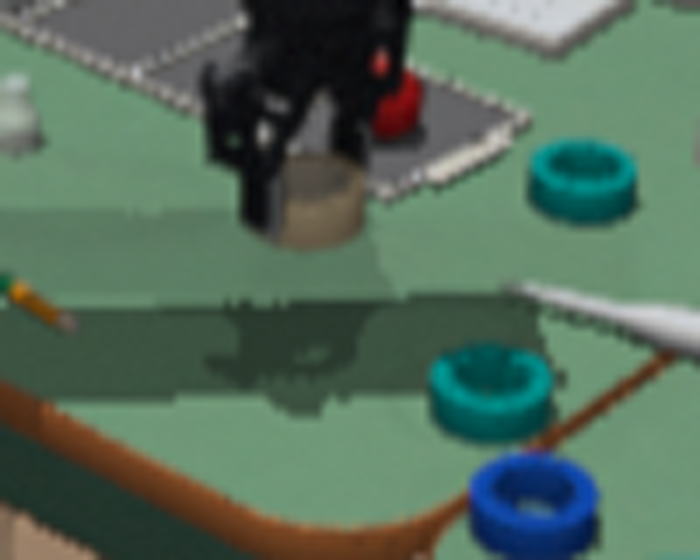

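```bash
python3 - <<'E'
from h import *
import objs
from seg import *
C=Cam('scene'); o=manip.get_obs(); P=o['position']
for z in (.0926,.1176): print(z,(C.proj([P[0],P[1],z])[0]-np.array([230,180]))*7)
p,_=load('scene','6'); c,m=up(p,230,180,330,260,f=7)
mask=((c[...,2].astype(int)-c[...,0]>14)).astype(np.uint8); mask[300:]=0; mask[:140]=0; mask[:,:240]=0; mask[:,380:]=0
n,l,s,ce=cv2.connectedComponentsWithStats(mask); print(s[s[:,4]>500],ce[s[:,4]>500])
d=load('scene','6')[1]; print(d[206:214,274:281].round(3))
# expected silhouettes
a=np.linspace(0,2*np.pi,90)
for dy in (-.01,0,.01):
    q=np.vstack([C.proj(np.c_[P[0]+.031*np.cos(a),P[1]+dy+.031*np.sin(a),0*a+z]) for z in (.0926,.1176)]); q=(q-np.array([230,180]))*7
    print(dy,q.min(0),q.max(0))
E
```

```text
0.0926 [295.05245147 219.74484331]
0.1176 [296.07552066 177.05823846]
[[     0      0    700    560 386439]
 [   277    155     90     95   5555]] [[349.87768574 280.53903203]
 [323.26984698 207.32385239]]
[[1.583 1.583 1.572 1.572 1.574 1.552 1.558]
 [1.593 1.579 1.574 1.575 1.545 1.546 1.546]
 [1.579 1.542 1.546 1.542 1.544 1.539 1.539]
 [1.541 1.541 1.536 1.536 1.531 1.533 1.547]
 [1.53  1.534 1.533 1.537 1.536 1.536 1.545]
 [1.531 1.535 1.539 1.537 1.539 1.538 1.546]
 [1.539 1.54  1.537 1.54  1.535 1.541 1.543]
 [1.542 0.    1.543 1.54  1.546 1.548 1.546]]
-0.01 [249.15944867 153.91550781] [372.6467074  257.70739529]
0 [234.37102217 147.59181158] [357.25676699 250.81313415]
0.01 [219.69212427 141.31458037] [341.9822101 243.9711017]
```

```bash
python3 - <<'E'
from h import *
from seg import *
C=Cam('scene')
a=np.linspace(0,2*np.pi,90)
def pred(x,y,z0,C): return np.vstack([C.proj(np.c_[x+.031*np.cos(a),y+.031*np.sin(a),0*a+z]) for z in (z0,z0+.025)])
for tag in '05':
    p,_=load('scene',tag); c,m=up(p,258,215,292,245,f=8)
    mask=((c[...,2].astype(int)-c[...,0]>14)).astype(np.uint8)
    n,l,s,ce=cv2.connectedComponentsWithStats(mask); i=1+s[1:,4].argmax(); x,y,w,h=s[i,:4]; print(tag,m([[x,y],[x+w,y+h]]))
q=pred(.3645,-.2985,0,C); print('pred',q.min(0),q.max(0))
# now held
P=manip.get_obs()['position']
q=pred(P[0],P[1],P[2]-.0019,C); print('pred held',q.min(0),q.max(0))
p,_=load('scene','6'); c,m=up(p,258,195,292,220,f=8)
cv2.imwrite('pics/h6.png',cv2.resize(c,None,fx=2,fy=2))
E
```

```text
0 [[263.4375 222.5625]
 [280.9375 237.1875]]
5 [[263.6875 223.4375]
 [280.6875 237.4375]]
pred [262.8069062  223.07822152] [279.88941896 238.03076136]
pred held [263.47666544 201.45455209] [281.02368872 216.20401815]
```

View pics/h6.png

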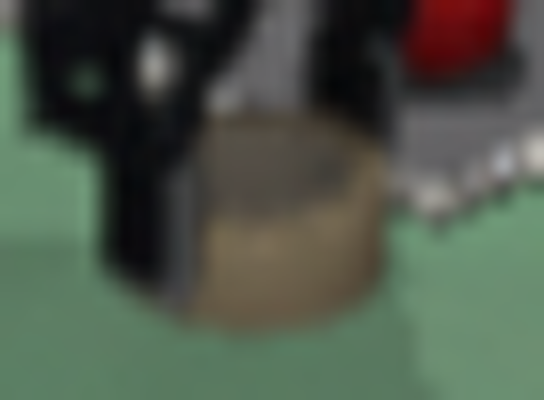

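```bash
python3 -m crank '[[[0.2,0.2,0.2,0,0,0,55],[0.4,0.4,0.1,0,0,0,55],[0.5,0.5,0,0,0,0,55],[0.5,0.5,0,0,0,0,55],[0.5,0.5,0,0,0,0,55],[0.5,0.5,0,0,0,0,55],[0.5,0.5,0,0,0,0,55],[0.5,0.5,0,0,0,0,55]]]';python3 -m crank '[[[0.35,0.27,0,0,0,0,55],[0,0,-0.3,0,0,0,55],[0,0,-0.4,0,0,0,55],[0,0,-0.4,0,0,0,55],[0,0,-0.3,0,0,0,55],[0,0,0,0,0,0,55]]]'
```

```text
clock: 16.3
position: [0.5813, -0.0817, 0.1084]
ee_rot: [1.0, -0.001, -0.001, 0.0]
ft_force: [0.2, -0.3, 0.8]
grip_width: 0.708
clock: 17.05
position: [0.6004, -0.0671, 0.0238]
ee_rot: [1.0, -0.002, -0.002, 0.0]
ft_force: [-0.0, 0.4, -0.3]
grip_width: 0.704
```

```bash
python3 -m crank '[[[0.06,0,0,0,0,0,55],[0,0,-0.1,0,0,0,55],[0,0,0,0,0,0,55]]]'; python3 - <<'E'
from h import *
p,_=shot('scene','7'); zoom(p,220,140,320,215,7.5,'pics/s7.png')
p,_=shot('top','7'); zoom(p,190,130,290,190,7.5,'pics/t7.png')
E
```

```text
clock: 17.42
position: [0.6056, -0.0665, 0.0194]
ee_rot: [1.0, -0.001, 0.0, -0.0]
ft_force: [-0.6, -0.2, -1.2]
grip_width: 0.708
```

View pics/s7.png

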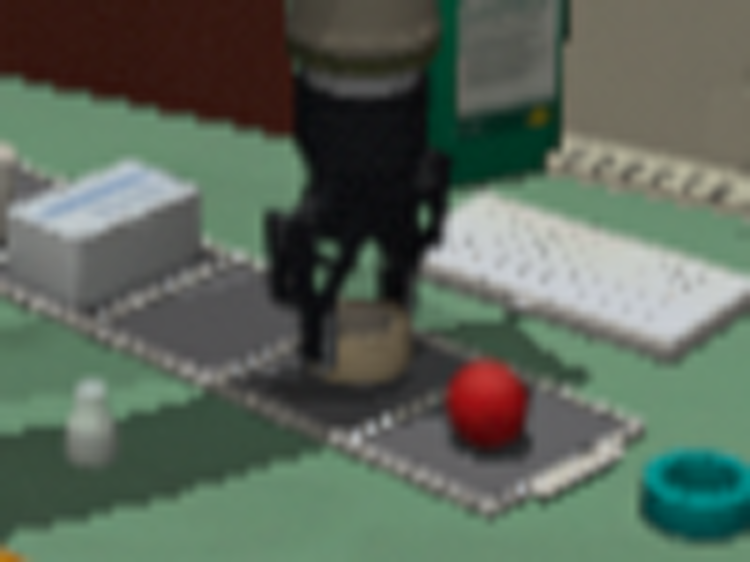

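View pics/t7.png

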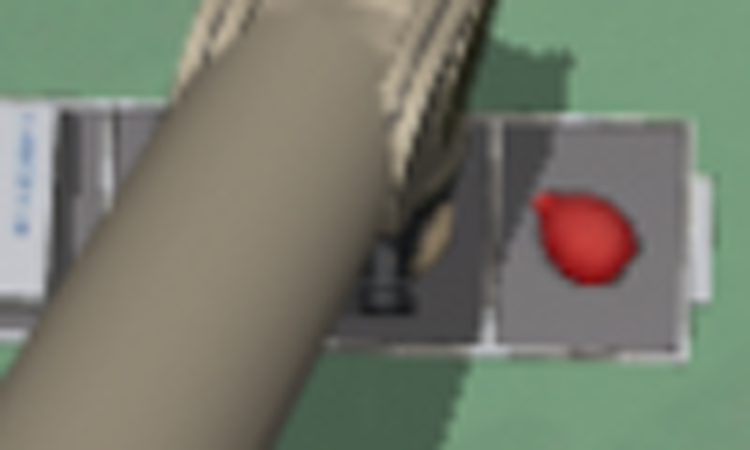

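```bash
python3 -m crank '[[[-0.02,-0.01,-0.12,0,0,0,55],[0,0,-0.07,0,0,0,55],[0,0,0,0,0,0,55]]]';python3 -m crank '[[[0,0,-0.04,0,0,0,55],[0,0,0,0,0,0,55]]]'
```

```text
clock: 17.9
position: [0.6041, -0.0672, 0.0076]
ee_rot: [1.0, -0.001, -0.0, 0.0]
ft_force: [-0.3, 0.5, -0.3]
grip_width: 0.707
clock: 18.15
position: [0.6047, -0.0673, 0.006]
ee_rot: [1.0, -0.001, 0.0, -0.0]
ft_force: [-0.7, -0.6, 2.5]
grip_width: 0.708
```

```bash
python3 -m crank '[[[0,0,0,0,0,0,74],[0,0,0,0,0,0,74],[0,0,0,0,0,0,74],[0,0,0.3,0,0,0,74],[0,0,0.8,0,0,0,74],[0,0,0.9,0,0,0,80]]]'; python3 - <<'E'
from h import *
o=manip.get_obs(); print(o['position'],o['clock'])
E
```

```text
clock: 18.9
position: [0.6041, -0.0673, 0.1279]
ee_rot: [1.0, -0.001, -0.0, 0.0]
ft_force: [0.8, 0.3, 0.6]
grip_width: 0.94
[ 0.60411626 -0.06733992  0.12789033] 18.9
```

```bash
python3 -m crank '[[[-0.34,0.46,0,0,0,0,76],[-0.34,0.46,0,0,0,0,76],[-0.34,0.46,0,0,0,0,76],[-0.34,0.46,0,0,0,0,76],[-0.34,0.46,0,0,0,0,76],[-0.34,0.46,0,0,0,0,76],[-0.34,0.48,0,0,0,0,76],[-0.35,0.48,0,0,0,0,76]]]'; python3 -m crank '[[[0,0,-0.3,0,0,0,76],[0,0,0,0,0,0,76]]]'; python3 - <<'E'
from h import *
from objs import comps
o=manip.get_obs(); print(o['position'],o['clock'])
p,_=shot('scene','8'); zoom(p,160,130,310,240,5,'pics/s8.png')
p,_=shot('top','8'); zoom(p,140,130,290,240,5,'pics/t8.png')
comps('top','8',(240,145,262,180),lambda c:(c[...,2].astype(int)-c[...,0]>12),.029,20,'TAPE')
E
```

```text
clock: 19.9
position: [0.4403, 0.1567, 0.1269]
ee_rot: [1.0, -0.002, 0.001, -0.001]
ft_force: [0.5, 0.2, 0.6]
grip_width: 0.887
clock: 20.15
position: [0.4402, 0.1557, 0.1079]
ee_rot: [1.0, -0.001, -0.0, 0.0]
ft_force: [0.8, -0.1, 0.1]
grip_width: 0.891
[0.44022767 0.15573763 0.10789173] 20.15
TAPE top rect [602.2 -79.1] [67.  43.3] 0.7 circ [602.2 -68.5] 34.2
```

View pics/s8.png

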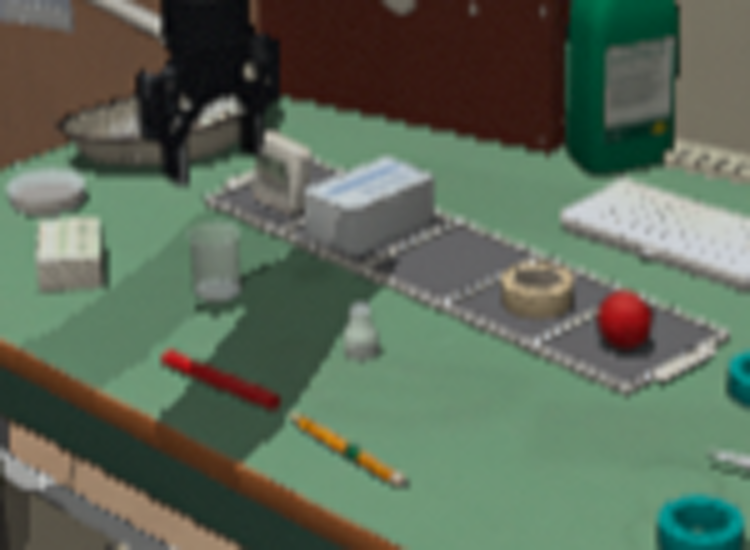

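View pics/t8.png

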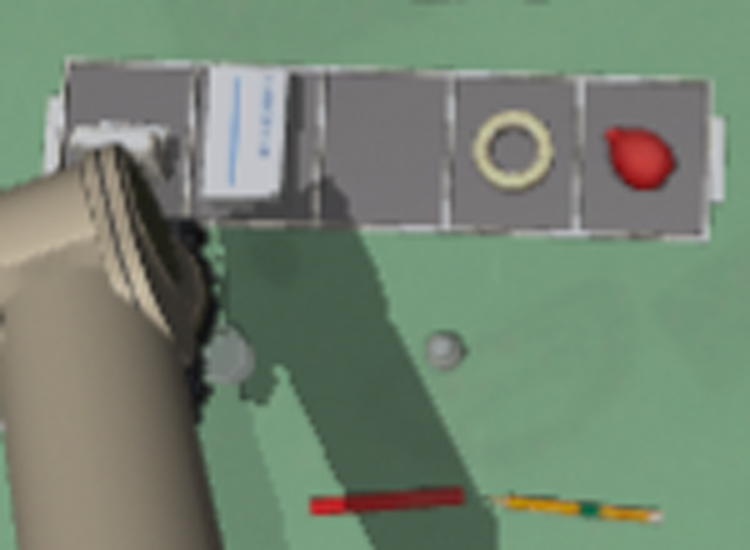

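```bash
python3 -m crank '[[[-0.03,0.02,-0.35,0,0,0,76],[0,0,-0.35,0,0,0,76],[0,0,-0.35,0,0,0,76],[0,0,-0.3,0,0,0,76],[0,0,-0.2,0,0,0,76],[0,0,0,0,0,0,76]]]'; python3 -m crank '[[[0,0,0,0,0,0,40],[0,0,0,0,0,0,40],[0,0,0,0,0,0,40],[0,0,0,0,0,0,40],[0,0,0,0,0,0,40],[0,0,0,0,0,0,40],[0,0,0,0,0,0,40]]]' 20;python3 - <<'E'
from h import *
o=manip.get_obs(); print(o['position'],o['clock'],o['grip_width']*85.4)
E
```

```text
clock: 21.0
position: [0.4389, 0.1568, 0.0147]
ee_rot: [1.0, -0.001, -0.0, 0.0]
ft_force: [0.1, 0.3, 0.8]
grip_width: 0.891
clock: 21.88
position: [0.4394, 0.1575, 0.0154]
ee_rot: [1.0, -0.001, 0.0, -0.0]
ft_force: [-1.1, -0.3, 6.5]
grip_width: 0.512
[0.43937505 0.15753907 0.01537569] 21.875 43.76119435902271
```

```bash
python3 -m crank '[[[0,0,0.1,0,0,0,40],[0,0,0.2,0,0,0,40],[0,0,0.4,0,0,0,40],[0,0,0.5,0,0,0,40],[0,0,0.4,0,0,0,40],[0,0,0,0,0,0,40]]]'; python3 - <<'E'
from h import *
o=manip.get_obs(); print(o['position'],o['clock'],o['grip_width']*85.4)
p,_=shot('scene','9'); zoom(p,160,130,260,205,7,'pics/s9.png')
E
```

```text
clock: 22.62
position: [0.4399, 0.1578, 0.1128]
ee_rot: [1.0, -0.001, 0.001, -0.001]
ft_force: [0.4, 0.3, -1.2]
grip_width: 0.51
[0.43994821 0.15781741 0.11280329] 22.625 43.58237787915866
```

View pics/s9.png

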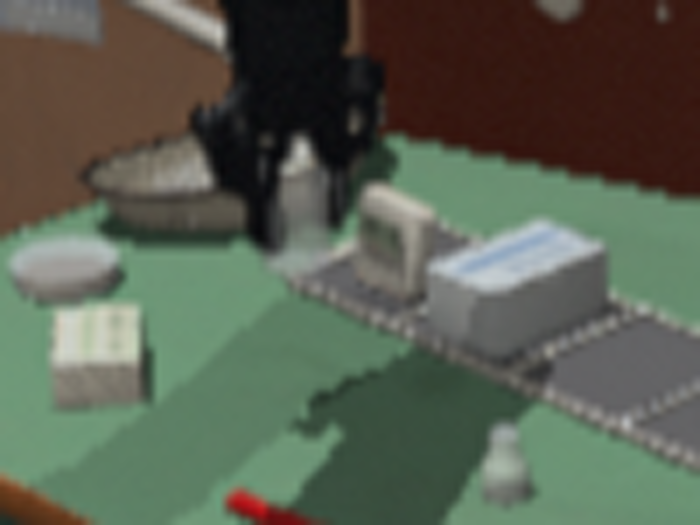

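```bash
python3 -m crank '[[[0.3,-0.2,0,0,0,0,40],[0.4,-0.3,0,0,0,0,40],[0.4,-0.3,0,0,0,0,40],[0.4,-0.3,0,0,0,0,40],[0.4,-0.3,0,0,0,0,40],[0.4,-0.3,0,0,0,0,40],[0.4,-0.3,-0.2,0,0,0,40],[0.08,0,-0.4,0,0,0,40]]]'; python3 -m crank '[[[0,0,-0.4,0,0,0,40],[0,0,-0.3,0,0,0,40],[0,0,0,0,0,0,40]]]'; python3 - <<'E'
from h import *
o=manip.get_obs(); print(o['position'],o['clock'],o['grip_width']*85.4)
p,_=shot('scene','10'); zoom(p,190,130,290,205,7,'pics/s10.png')
E
```

```text
clock: 23.68
position: [0.6068, 0.0349, 0.0738]
ee_rot: [1.0, -0.002, 0.0, 0.001]
ft_force: [-0.1, 0.0, -1.5]
grip_width: 0.507
clock: 24.05
position: [0.6044, 0.0371, 0.0311]
ee_rot: [1.0, -0.001, -0.001, 0.0]
ft_force: [-0.5, -0.1, -0.1]
grip_width: 0.509
[0.60439801 0.03711038 0.03107305] 24.05 43.49080811978782
```

View pics/s10.png

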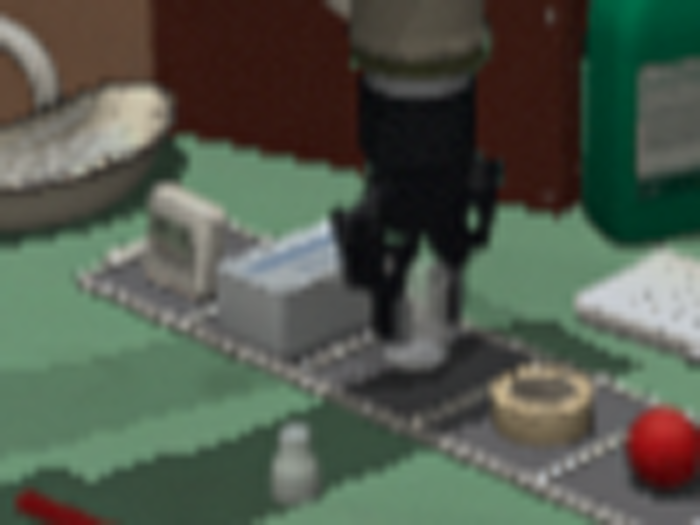

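Contact is expected at TCP z = 0.0194, so I'm lowering to that.

```bash
python3 -m crank '[[[0.04,0,-0.1,0,0,0,40],[0,0,-0.07,0,0,0,40],[0,0,0,0,0,0,40]]]';python3 -m crank '[[[0,0,-0.03,0,0,0,40],[0,0,0,0,0,0,40]]]'
```

```text
clock: 24.48
position: [0.608, 0.0373, 0.0224]
ee_rot: [1.0, -0.001, -0.0, -0.0]
ft_force: [0.6, 0.1, -1.4]
grip_width: 0.509
clock: 24.72
position: [0.608, 0.0372, 0.0207]
ee_rot: [1.0, -0.001, 0.0, -0.0]
ft_force: [-1.0, -0.6, -0.7]
grip_width: 0.508
```

```bash
python3 -m crank '[[[0,0,-0.03,0,0,0,40],[0,0,0,0,0,0,40]]]'
```

```text
clock: 24.98
position: [0.6083, 0.0373, 0.0195]
ee_rot: [1.0, -0.001, 0.0, -0.0]
ft_force: [-1.8, 0.1, 6.0]
grip_width: 0.506
```

```bash
python3 -m crank '[[[0,0,0,0,0,0,70],[0,0,0,0,0,0,70],[0,0,0,0,0,0,70],[0,0,0,0,0,0,70],[0,0,0.3,0,0,0,70],[0,0,0.8,0,0,0,70],[0,0,0.9,0,0,0,80]]]'; python3 - <<'E'
from h import *
o=manip.get_obs(); print(o['position'],o['clock'])
p,_=load('top','0')
E
```

```text
clock: 25.85
position: [0.6078, 0.037, 0.1411]
ee_rot: [1.0, -0.001, -0.0, 0.0]
ft_force: [1.3, -0.4, 0.3]
grip_width: 0.934
[0.6077521  0.03698185 0.14111076] 25.85
```

```bash
python3 -m crank '[[[-0.48,0.52,0,0,0,-0.98,82],[-0.48,0.52,0,0,0,-0.98,82],[-0.48,0.52,0,0,0,-0.98,82],[-0.48,0.52,0,0,0,-0.98,82],[-0.48,0.52,0,0,0,-0.98,82],[-0.48,0.52,0,0,0,-0.98,82],[-0.48,0.52,0,0,0,-0.98,82],[-0.48,0.52,0,0,0,-0.98,82]]]'; python3 -m crank '[[[0,0,-0.4,0,0,0,82],[0,0,-0.4,0,0,0,82],[0,0,0,0,0,0,82]]]'; python3 - <<'E'
from h import *
o=manip.get_obs(); q=o['ee_rot']; print(o['clock'],o['position'],np.degrees(2*np.arctan2(q[1],q[0])))
p,_=shot('scene','11'); zoom(p,150,130,300,240,5,'pics/s11.png')
p,_=shot('top','11'); zoom(p,120,130,290,240,4.5,'pics/t11.png')
E
```

```text
clock: 26.85
position: [0.377, 0.2878, 0.1402]
ee_rot: [0.941, -0.338, 0.0, -0.001]
ft_force: [-0.3, 0.4, -0.5]
grip_width: 0.963
clock: 27.22
position: [0.3773, 0.2861, 0.0907]
ee_rot: [0.942, -0.337, -0.0, 0.001]
ft_force: [0.7, -0.5, 0.6]
grip_width: 0.961
27.225 [0.37727197 0.28611409 0.09074204] -39.359796656900116
```

View pics/s11.png

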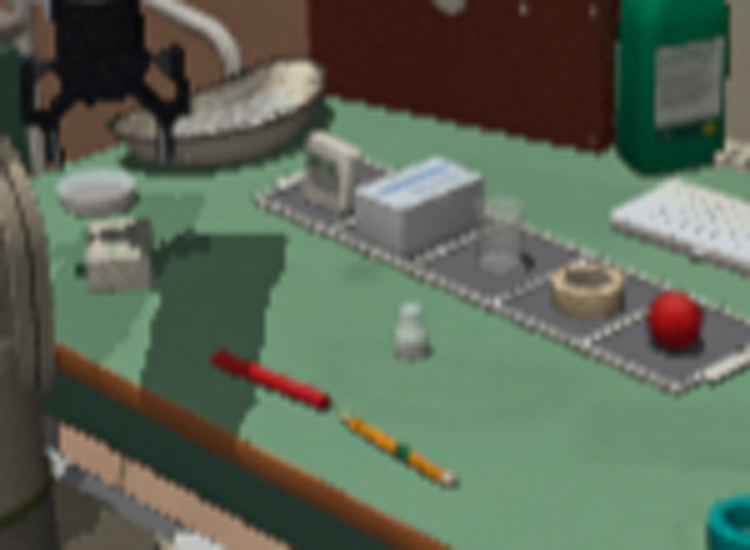

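View pics/t11.png

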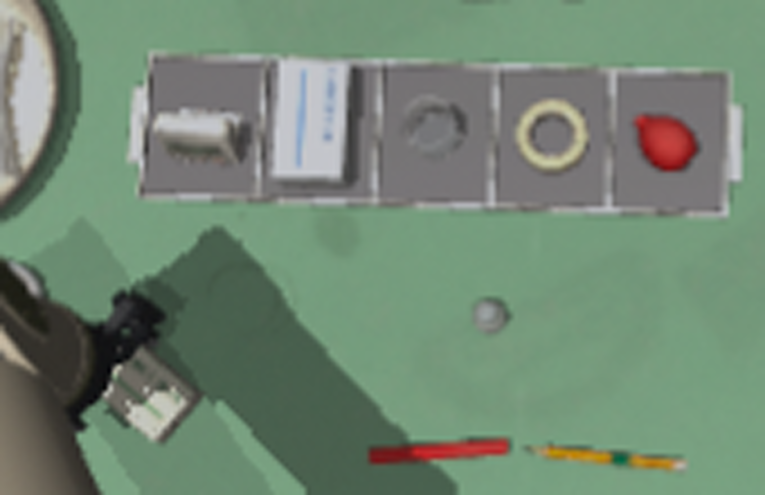

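```bash
python3 -m crank '[[[-0.01,0,-0.35,0,0,0.03,82],[0,0,-0.35,0,0,0,82],[0,0,-0.35,0,0,0,82],[0,0,-0.25,0,0,0,82],[0,0,-0.1,0,0,0,82],[0,0,0,0,0,0,82]]]'
```

```text
clock: 28.08
position: [0.3773, 0.287, 0.0072]
ee_rot: [0.942, -0.335, 0.0, -0.0]
ft_force: [0.1, -0.2, -0.5]
grip_width: 0.957
```

```bash
python3 - <<'E'
from h import *
o=manip.get_obs(); print(o['position'],o['ft_force'])
E
```

```text
[0.37727987 0.28695041 0.00723543] [ 0.06561798 -0.2403014  -0.47448461]
```

```bash
python3 -m crank '[[[0,0,-0.08,0,0,0,82],[0,0,0,0,0,0,48],[0,0,0,0,0,0,48],[0,0,0,0,0,0,48],[0,0,0,0,0,0,48],[0,0,0,0,0,0,48],[0,0,0,0,0,0,48]]]' 40; python3 - <<'E'
from h import *
o=manip.get_obs(); print(o['position'],o['ft_force'],o['grip_width']*85.4)
E
python3 -m crank '[[[0,0,0.1,0,0,0,48],[0,0,0.2,0,0,0,48],[0,0,0.5,0,0,0,48],[0,0,0.5,0,0,0,48],[0,0,0.5,0,0,0,48],[0,0,0.3,0,0,0,48],[0,0,0,0,0,0,48]]]'; python3 - <<'E'
from h import *
o=manip.get_obs(); q=o['ee_rot']; print(o['clock'],o['position'],np.degrees(2*np.arctan2(q[1],q[0])))
p,_=shot('scene','12'); zoom(p,140,100,240,175,7,'pics/s12.png')
E
```

```text
clock: 28.95
position: [0.3772, 0.287, 0.0025]
ee_rot: [0.942, -0.335, 0.0, -0.0]
ft_force: [-1.2, -0.7, 6.1]
grip_width: 0.634
[0.3772426  0.28695038 0.00250303] [-1.22527531 -0.71801808  6.14630746] 54.15932441571433
clock: 29.82
position: [0.3776, 0.2874, 0.1296]
ee_rot: [0.942, -0.335, 0.0, -0.002]
ft_force: [-1.6, -0.4, -3.4]
grip_width: 0.633
29.825 [0.37763722 0.28742163 0.12960944] -39.18425009528758
```

View pics/s12.png

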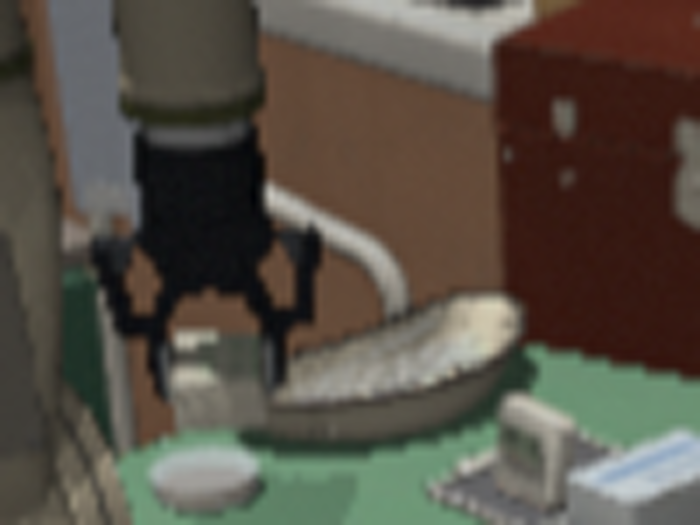

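```bash
python3 -m crank '[[[0.2,-0.12,0,0,0,-0.5,48],[0.37,-0.23,0,0,0,-1,48],[0.37,-0.23,0,0,0,-1,48],[0.37,-0.23,0,0,0,-1,48],[0.37,-0.23,0,0,0,-1,48],[0.37,-0.23,0,0,0,-1,48],[0.37,-0.23,0,0,0,-1,48],[0.37,-0.23,0,0,0,-1,48]]]'; python3 -m crank '[[[0.37,-0.23,0,0,0,-1,48],[0.37,-0.23,0,0,0,-1,48],[0.37,-0.23,0,0,0,-1,48],[0,0,0,0,0,0,48],[0,0,-0.3,0,0,0,48],[0,0,0,0,0,0,48]]]'; python3 - <<'E'
from h import *
o=manip.get_obs(); q=o['ee_rot']; print(o['clock'],o['position'],np.degrees(2*np.arctan2(q[1],q[0])),o['grip_width'])
E
```

```text
clock: 30.88
position: [0.5464, 0.1808, 0.1278]
ee_rot: [0.782, -0.623, 0.001, 0.0]
ft_force: [0.5, -0.1, -2.8]
grip_width: 0.631
clock: 31.62
position: [0.6095, 0.1419, 0.1078]
ee_rot: [-0.697, 0.717, 0.001, -0.002]
ft_force: [0.2, 0.3, -2.6]
grip_width: 0.633
31.625 [0.60952058 0.14190297 0.10781266] 268.35933174818547 0.6325932850720811
```

```bash
python3 -m crank '[[[0.04,0.01,-0.3,0,0,0,48],[0,0,-0.3,0,0,0,48],[0,0,-0.1,0,0,0,48],[0,0,0,0,0,0,48],[0,0,0,0,0,0,48]]]'; python3 - <<'E'
from h import *
o=manip.get_obs(); q=o['ee_rot']; print(o['clock'],o['position'],np.degrees(2*np.arctan2(q[1],q[0])),o['grip_width'])
p,_=shot('scene','13'); zoom(p,190,120,290,195,7.5,'pics/s13.png')
p,_=shot('top','13'); zoom(p,140,130,240,190,7.5,'pics/t13.png')
E
```

```text
clock: 32.25
position: [0.6138, 0.1422, 0.0687]
ee_rot: [-0.697, 0.717, -0.0, 0.0]
ft_force: [0.6, 0.0, -1.3]
grip_width: 0.64
32.25 [0.61384803 0.14221828 0.06868406] 268.3148894100233 0.6399386323093454
```

View pics/s13.png

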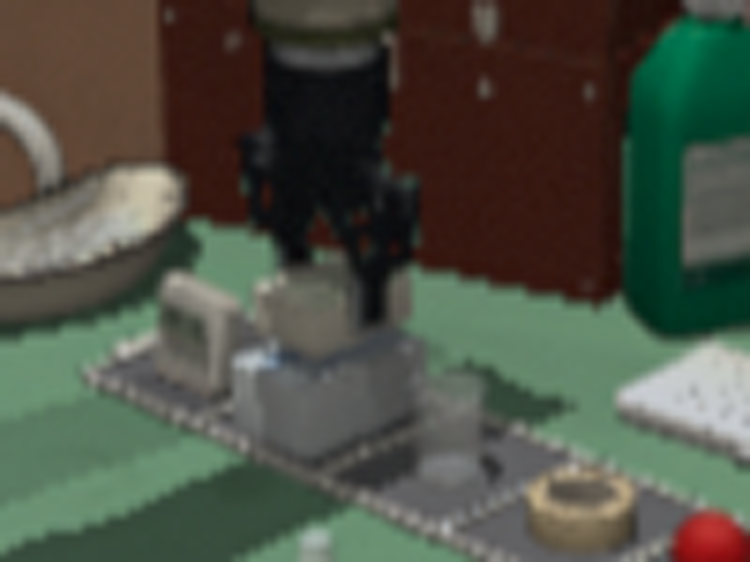

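View pics/t13.png

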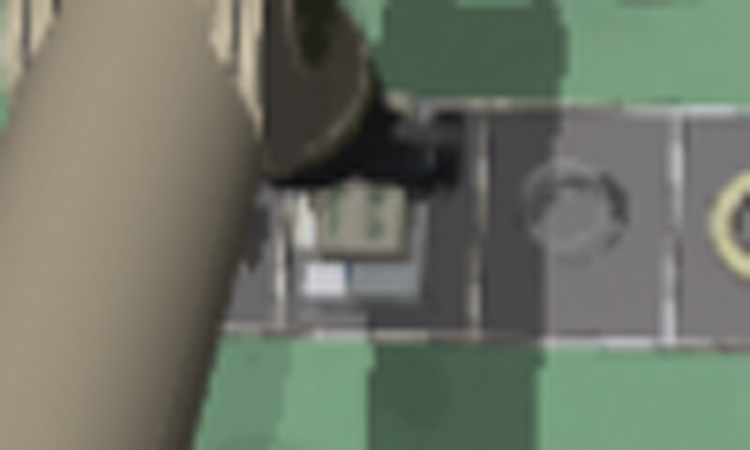

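```bash
python3 -m crank '[[[-0.02,0.01,-0.1,0,0,0,48],[0,0,-0.08,0,0,0,48],[0,0,0,0,0,0,48]]]';python3 -m crank '[[[0,0,-0.04,0,0,0,48],[0,0,0,0,0,0,48]]]'
```

```text
clock: 32.72
position: [0.6119, 0.1428, 0.0567]
ee_rot: [-0.697, 0.717, 0.0, -0.0]
ft_force: [0.0, 0.1, -3.3]
grip_width: 0.634
clock: 32.98
position: [0.6122, 0.1428, 0.0548]
ee_rot: [-0.697, 0.717, -0.0, -0.0]
ft_force: [0.1, 0.5, -3.0]
grip_width: 0.636
```

```bash
python3 -m crank '[[[0,0,-0.02,0,0,0,48],[0,0,0,0,0,0,48]]]'
```

```text
clock: 33.22
position: [0.6124, 0.1428, 0.0546]
ee_rot: [-0.697, 0.717, 0.0, 0.0]
ft_force: [-4.1, -0.1, 6.9]
grip_width: 0.633
```

```bash
python3 -m crank '[[[0,0,0.01,0,0,0,50],[0,0,0,0,0,0,68],[0,0,0,0,0,0,70],[0,0,0,0,0,0,70]]]'; python3 -m crank '[[[0,0,0.2,0,0,0,70],[0,0,0.5,0,0,0,70],[0,0,0.9,0,0,0,70],[0,0,0.9,0,0,0,70]]]'; python3 -m crank '[[[-0.5,0.5,0.5,0,0,0,70],[-0.5,0.8,0,0,0,0,70],[-0.5,0.9,0,0,0,0,70],[-0.5,0.9,0,0,0,0,70],[-0.5,0.9,0,0,0,0,70],[0,0,0,0,0,0,70]]]'; python3 - <<'E'
from h import *
from objs import comps,gr
p,_=shot('scene','14'); zoom(p,190,120,300,205,7,'pics/s14.png')
p,_=shot('top','14'); zoom(p,130,130,290,220,5,'pics/t14.png')
comps('top','14',(165,135,204,182),lambda c:(gr(c)<14)&(c.mean(-1)>150),.084,30,'SM')
comps('top','14',(240,145,262,180),lambda c:(c[...,2].astype(int)-c[...,0]>12),.029,20,'TAPE')
E
```

```text
clock: 33.72
position: [0.6124, 0.1428, 0.0544]
ee_rot: [-0.697, 0.717, -0.0, 0.0]
ft_force: [-0.2, -0.3, 0.4]
grip_width: 0.819
clock: 34.22
position: [0.6122, 0.1426, 0.2067]
ee_rot: [-0.697, 0.718, -0.0, 0.0]
ft_force: [0.2, 0.7, -0.3]
grip_width: 0.824
clock: 34.98
position: [0.4586, 0.3883, 0.2344]
ee_rot: [-0.7, 0.714, 0.001, -0.0]
ft_force: [0.4, -1.4, -0.3]
grip_width: 0.826
SM top rect [558.  137.5] [59.7 13.7] 89.6 circ [558.  137.5] 29.9
SM top rect [596.1 212.1] [31.9 23. ] 86.6 circ [598.  212.7] 18.0
SM top rect [613.2 137. ] [65.  86.4] 88.3 circ [614.3 137.6] 52.3
TAPE top rect [602.3 -79.1] [66.9 43.3] 0.7 circ [602.4 -68.2] 34.3
```

View pics/s14.png

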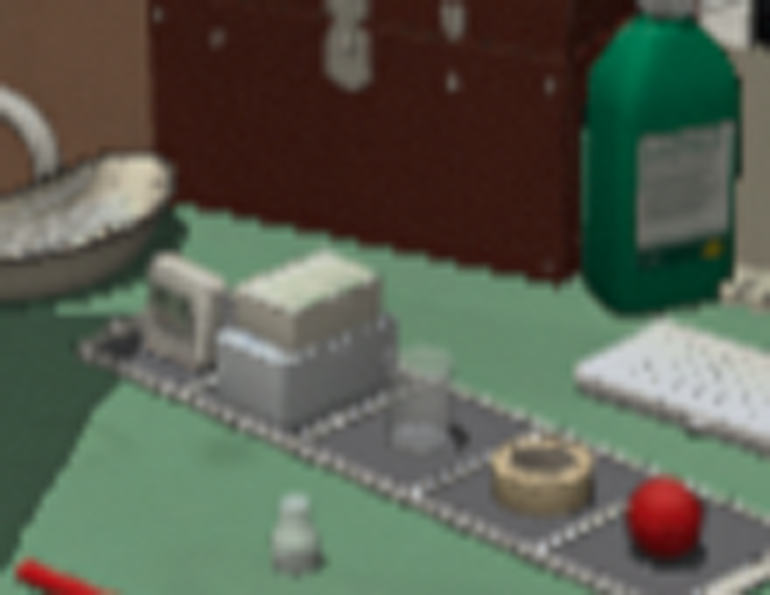

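View pics/t14.png

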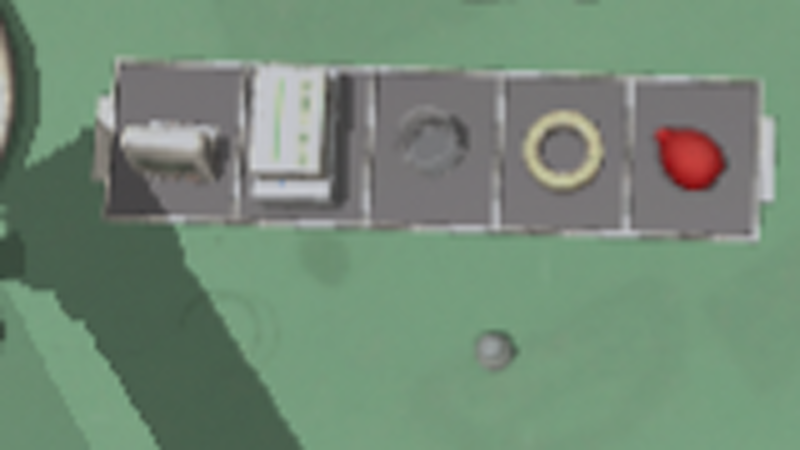

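```bash
python3 - <<'E'
from h import *
from objs import comps,gr
comps('top','14',(228,140,262,180),lambda c:(c[...,2].astype(int)-c[...,0]>12),.029,20,'TAPE')
comps('top','14',(180,139,202,172),lambda c:(gr(c)<20)&(c.mean(-1)>170),.084,20,'SM')
for t in ('0','14'): comps('top',t,(220,192,238,208),lambda c:gr(c)<16,.02,5,'VIAL'+t)
p,d=load('top','14'); X=Cam('top').cloud(d); 
m=(abs(X[...,2]-.084)<.014)&(X[...,0]>.54)&(X[...,0]<.69)&(X[...,1]>.09)&(X[...,1]<.2); print('stack top z',np.median(X[m][:,2]),X[m][:,:2].mean(0),m.sum())
p,_=load('top','14'); zoom(p,170,135,210,180,13,'pics/t14b.png'); print(manip.get_obs()['clock'])
E
```

```text
TAPE top rect [601.8 -68.2] [66.7 65.4] 48.2 circ [602.2 -68.9] 34.2
SM top rect [557.8 137. ] [56.9 10.8] 89.1 circ [557.3 137. ] 28.4
SM top rect [613.3 142.1] [53.7 84.1] 87.6 circ [612.9 141.7] 48.5
VIAL0 top rect [441.6 -14.9] [29.6 28.1] 40.3 circ [441.8 -15.3] 15.4
VIAL14 top rect [441.4 -14.9] [29.7 28.4] 29.6 circ [441.8 -15.3] 15.2
stack top z 0.08253051341269368 [0.61237799 0.14005964] 323
35.075
```

View pics/t14b.png

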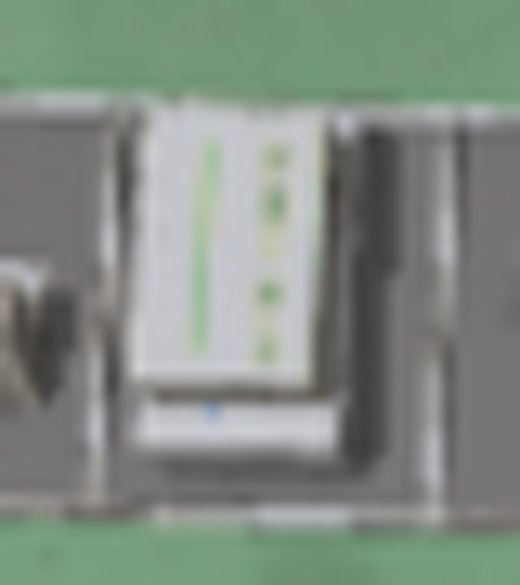

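```bash
python3 -c "
from workcell import manip
print(manip.get_obs()['clock'],manip.hand_in())"
```

```text
the job is handed in; nothing more can be done
35.075 None
```

The smear station is set out and handed in at 35.1 s of the 102 s allowed, with no failed grasps. I placed the large carton first, then the tape, the beaker and last the small carton.

| Check after placing | Measured | Target |
|---|---|---|
| Large carton (x, y) | 612, 142 mm | 610, 142.5 mm |
| Large carton direction | about 1.2–1.7° off world x | tray is 1.7° off |
| Tape (x, y) | 602, -68 mm | 604, -67.5 mm |
| Beaker, tool position at release | 608, 37 mm | 607, 37.5 mm |
| Small carton (x, y) | 613, 142 mm | 612, 142 mm (on the large carton) |
| Height of the stack's top | about 83 mm | 84 mm |

- **Contact:** each piece touched down at the height expected for its floor or carton top. The highest wrist force I saw was about 20 N in z, briefly, while seating the large carton.
- **Undisturbed items:** the vial did not move (less than 0.3 mm), and I did not go near the turquoise and blue rings.
- **At hand-in:** the arm was clear of everything, standing about 0.23 m up.
- **Disagreements:** the scene camera read about 1 pixel (3–4 mm) off from the top camera. I trusted the top view and the arm's own position. The beaker's final position comes from the arm and from how it looks in both pictures, because clear glass gave no clean outline.

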